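# Gather the napkin rings onto their rod and hang them on the stand

## Task

Lunch is over: take the rod off the napkin-ring stand by its wooden handle, run it through all three square napkin rings where they stand on the tray, and lift them off together on the rod. Lay the rod back in the two forks of the stand, level, with the three rings hanging between the posts, setting it down rather than dropping it, and let go. Leave the other things on the table where they are.

Things in the scene. Friction and masses are not known exactly. Their poses are not given: they have to be found in the camera images.
- stand: dark wooden napkin-ring stand, fixed, foot 84 x 226 x 14 mm (x, y, z); origin at the centre of its underside on the table. Two posts at y = +90 and -90 mm, each 14 mm thick along y, 166 mm clear between them, end in V forks open upward, tops 100 mm above the table. A rod lying in both forks has its axis along the stand's y, level, 90 mm above the table at x = 0
- fork (a point): seat in the fork of the stand's +y post: the point on the axis of a rod that lies there (stand x = 0, y = +90, z = 90 mm). The V has faces at 45 degrees and is about 34 mm wide at its mouth (along the stand's x); the other post, at y = -90 mm, is the same
- rod: the loose rod, about 80 g, straight along its y axis: steel, 10 mm in diameter, round tip at y = -118 mm, wooden handle at y = +103 to +183 mm (22 mm wide along x, 24 mm high along z, flat sides). Origin on the axis. It starts in the stand, origin at stand x = 0, y = 0, z = 90 mm (6 mm of end play each way), y axes the same way, handle overhanging the +y post. Balance point y = +48 mm
- rod_grip (a point): point on the rod's axis in the middle of the handle where it is well gripped (rod y = +146 mm), fingers closing along the rod's x on the 22 mm width
- rod_stop (a point): on the rod's axis, the tip-side face of a wooden stop disc 44 mm in diameter, wider than the ring holes (rod y = +69 mm; the disc is 8 mm thick, to y = +77 mm). The bare neck between disc and handle, y = +77 to +103 mm, lies in the +y fork
- rod_tip (a point): end point of the rod's round tip (rod y = -118 mm)
- tray: flat rectangular brass tray, fixed: floor 4 mm above the table, rim 8 mm above the table; origin at table level under the middle of the row of rings. Rim at x = -80 and +45 mm, y = -88 and +88 mm. The rings stand in a row along its y axis
- ring1: one of three alike square wooden napkin rings, loose, about 35 g: 56 x 56 mm, 26 mm thick along its y axis, a plain round hole 38 mm in diameter right through along y. Origin at the centre of the hole. Stands on a flat side on the tray, hole centre 32 mm above the table, turned up to 0.15 rad off the row. The one at the +y end of the row
- ring2: one of three alike square wooden napkin rings, loose, about 35 g: 56 x 56 mm, 26 mm thick along its y axis, a plain round hole 38 mm in diameter right through along y. Origin at the centre of the hole. Stands on a flat side on the tray, hole centre 32 mm above the table, turned up to 0.15 rad off the row. The middle one of the row, about 38 mm from the other two; they are up to 4 mm out of line
- ring3: one of three alike square wooden napkin rings, loose, about 35 g: 56 x 56 mm, 26 mm thick along its y axis, a plain round hole 38 mm in diameter right through along y. Origin at the centre of the hole. Stands on a flat side on the tray, hole centre 32 mm above the table, turned up to 0.15 rad off the row. The one at the -y end of the row
- spoon: loose steel teaspoon 140 mm long lying on the tray beside the rings, on the tray's -x side, lengthwise with the row; to be left alone
- coaster: loose flat orange silicone coaster, 90 mm across, 5 mm thick, origin under its centre; to be left alone
- tea_glass: loose empty tea glass, 62 mm across, 85 mm high, origin under its centre; to be left alone
- ashtray: loose white ceramic ashtray, 110 mm across, 40 mm high, origin under its centre; to be left alone
- sugar_jar: loose empty glass sugar jar with closed clip lid, 90 mm across, 117 mm high, origin under its centre; to be left alone
- remote: loose black remote control 170 x 46 x 18 mm, origin under its centre; to be left alone
Things that resemble listed ones, but are neither listed nor needed, are in the scene too. What is shaped like the stand but green or grey is not meant. What is shaped like the ring2 but turquoise is not meant.

How it is judged:
By the outcome, as a careful person would: the job done as asked, in the order asked, and still so for the second after the job is handed in, with the robot touching nothing.
It also fails if it takes over 59 s, if anything falls off the work surface, if the arm or the gripper's body presses on something with over 40 N, if the wrist force passes 120 N, or if a joint passes its speed limit or range.

## Robot

A 6-joint arm with a two-finger parallel gripper is mounted at the origin on the work surface. World frame = base frame: x ahead of the robot, y to its left, z up, the work surface at z = 0. Lengths are in m, angles in rad, forces in N, time in s.
With the tool pointing down it reaches from about 0.425 to 1.125 m from the base axis. Payload 14.9 kg.
Tool frame: the origin (TCP) lies midway between the tips of the shut fingers; the grasp point (between the pads) lies 19 mm behind it (bot.hold_point_z is the distance from the TCP to the grasp point, in m); z points along the fingers, y is the line along which they close (so a half turn about z gives the same grasp; the last joint's range is limited). The gripper opens to 91 mm and grips with 3 to 60 N. Pads are 32 mm wide; open, the fingers measure 118 mm over their backs; the gripper's body (76 mm by 178 mm) begins 60 mm behind the grasp point.
Start: joints at [-1.224, 0.379, 1.734, -0, 1.028, -0.033], TCP at [0.26, -0.65, 0.214] pointing down, gripper open.
Joint ranges: [-2.77, 2.77], [-0.74, 2.19], [0, 2.66], [-1.06, 4.2], [0.31, 2.87], [-3.08, 3.08]. Speed limits (rad/s): [1.89, 1.89, 2.39, 3.14, 3.14, 3.14].

## Interface

Orientations are given as a rotation vector (axis times angle).
In Python, from cell import bot, camera, camera_model, ticket gives the robot as it stands. The module is installed in compiled form; this text tells all that it offers.
- The arm moves only by the shell command python3 -m handwheel 'ROWS' [OPENING] [FORCE]. ROWS is JSON, a list of rows, each an object of numbers: "tx", "ty", "tz": the shift along the tool's x, y, z in mm; "spin": the turn about the tool's z in degrees. A call has 1 to 5 rows; each row shifts and turns the commanded pose from where the row before left it, along the tool's axes as they then stand; what a row does not reach is not made up. A row lasts 1/10 s, in which the tool goes at most 50 mm and 8.59 degrees, less where a joint would pass 70% of its speed; a pose out of reach is approached as far as the arm can. A call is refused whole if a number of a shift passes 50 or a number of a turn 8.59, either way. A call with a gripper value outside its range is refused whole. OPENING is the finger opening in mm, from 0 to 91.2, set as the call begins (- or left out, the last holds). The fingers move at their own pace and stop on an object; FORCE is the grip in N (left out, the last holds). Time passes only in rows, so rows that do not move let the fingers close. It gives the time, the measured TCP pose, the force, the opening and the grip force at its end, in the units of the state.
- bot.observe(): the state, without advancing time (a new reading comes with each control period).
- camera(name): name is "scene" or "side" or "wrist"; returns the picture (480x640x3 uint8, red, green, blue); there is no depth.
- camera_model(name): a dict with "fovy" (degrees; the focal length in pixels is half the picture's height over the tangent of half this angle, whatever the lens; pixels are square), "cx", "cy" (the principal point, pixels), "dist" ([k1, k2, p1, p2, k3] as OpenCV has them; the pictures are not rectified), "rvec" (rotation vector, rad) and "tvec" (3), from world to camera coordinates, as OpenCV has them; the wrist camera has in their place "T_tool_cam" (4x4, takes a point from camera to tool coordinates, whose origin is the TCP and whose axes are the flange's). Camera axes: x right, y down, z forward; pixel columns grow to the right and rows downward; lengths in m; the calibration is good to about 2 mm. A picture is of the moment at which its call begins: read the wrist's pose just before it. camera_model takes no time and is no camera call.
- ticket.hand_in(): hands the job in; it is judged then, once.
The state is a dict: "clock": time; "qpos": joint angles; "dq": joint speeds; "joint_torque": joint torques, N m; "tool_pos": TCP position; "tcp_rot": TCP orientation; "force": force on the tool from outside, world axes, zero at the start; "wrist_torque": the same for the moment, N m; "width": finger opening in m; "grasp_force": force on a finger pad.
Only numpy, scipy, OpenCV 4.12 (cv2) and the standard library are available. Lean on these libraries where they do the work, as an engineer would, in place of code of your own. Each camera call takes 0.05 s, during which the arm holds its last target. There are 200 camera calls.

## Working session

There is one attempt and no reset: what is moved stays moved. The work goes in short steps, Python scripts to look and compute and a shell command to move; the robot and the scene stay as the last step left them, time stands still between calls to the robot, and variables do not carry over. Pictures are saved under pics/ and viewed, at most 10 in all, crops included, and the job is handed in when it is done.

```bash
mkdir -p pics
python3 - <<'E'
from cell import bot,camera,camera_model
import cv2
s=bot.observe();print(s['clock'],s['tool_pos'],s['tcp_rot'],s['width'],bot.hold_point_z)
for n in("scene","side","wrist"):
    cv2.imwrite(f"pics/{n}0.png",camera(n)[:,:,::-1]);print(n,camera_model(n))
E
```

```text
0.0 [ 0.25937421 -0.64975406  0.21328303] [-3.08401860e+00 -5.92847209e-01  3.11303168e-04] 0.09129904042767681 0.0188
scene {'fovy': 57.378575367491386, 'cx': 314.6740747936786, 'cy': 236.78513701607943, 'dist': array([-0.02314086,  0.        ,  0.        ,  0.        ,  0.        ]), 'rvec': array([ 1.7996375 ,  1.88221504, -0.65229178]), 'tvec': array([ 0.06185221, -0.29354278,  1.41932179])}
side {'fovy': 44.06558015462823, 'cx': 314.86980858213855, 'cy': 241.90060341290263, 'dist': array([0.06332658, 0.        , 0.        , 0.        , 0.        ]), 'rvec': array([ 0.12845518, -2.90120562,  1.15270682]), 'tvec': array([0.44231419, 0.12682477, 1.36223052])}
wrist {'fovy': 63.98057673530384, 'cx': 321.83068391549125, 'cy': 235.3623659316629, 'dist': array([-0.07961614,  0.        ,  0.        ,  0.        ,  0.        ]), 'T_tool_cam': array([[ 6.44800000e-04, -9.63944669e-01, -2.66101972e-01,
         7.51265618e-02],
       [ 9.99999769e-01,  5.64207194e-04,  3.79310732e-04,
         5.25098920e-04],
       [-2.15497911e-04, -2.66102155e-01,  9.63944810e-01,
        -1.70338406e-01],
       [ 0.00000000e+00,  0.00000000e+00,  0.00000000e+00,
         1.00000000e+00]])}
```

View pics/scene0.png

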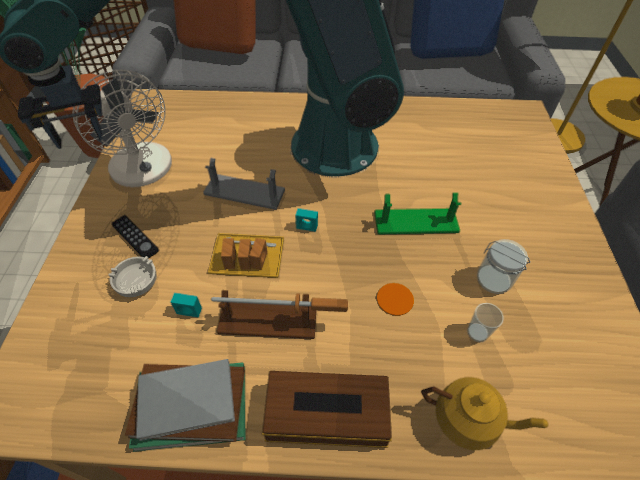

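View pics/side0.png

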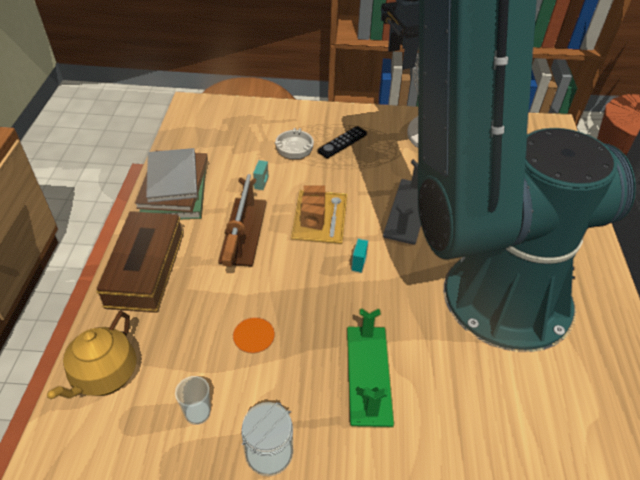

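The scene picture shows the dark brown stand with the rod: tip at (213,300), handle end at (347,305). The brass tray with three rings lies around (245,256), with the spoon on its robot side. Green and grey stands and the turquoise rings are decoys. World +y is to the right in this picture.

```bash
cat > h.py <<'E'
import numpy as np,cv2
from cell import bot,camera,camera_model
from scipy.spatial.transform import Rotation as R
def cam(n,s=None):
    m=camera_model(n);f=240/np.tan(np.radians(m['fovy']/2))
    K=np.array([[f,0,m['cx']],[0,f,m['cy']],[0,0,1]])
    if n=='wrist':
        T=np.eye(4);T[:3,:3]=R.from_rotvec(s['tcp_rot']).as_matrix();T[:3,3]=s['tool_pos'];T=T@m['T_tool_cam']
        return K,m['dist'],T[:3,:3],T[:3,3]
    Rw=cv2.Rodrigues(m['rvec'])[0];return K,m['dist'],Rw.T,-Rw.T@m['tvec']
def ray(c,px):
    K,d,Rc,o=c
    u=cv2.undistortPoints(np.array(px,float).reshape(-1,1,2),K,d)[:,0]
    v=np.c_[u,np.ones(len(u))]@Rc.T
    return o,v/np.linalg.norm(v,axis=1)[:,None]
def plane(c,px,z):
    o,v=ray(c,px);return o+v*((z-o[2])/v[:,2])[:,None]
def tri(c1,p1,c2,p2):
    A=np.zeros((3,3));b=np.zeros(3)
    for c,p in((c1,p1),(c2,p2)):
        o,v=ray(c,[p]);P=np.eye(3)-np.outer(v[0],v[0]);A+=P;b+=P@o
    return np.linalg.solve(A,b)
E
python3 - <<'E'
from h import *
np.set_printoptions(precision=4,suppress=True)
c=cam('scene');d=cam('side')
print('rod tip,handle end',plane(c,[(213,300),(347,305)],.09))
print('side rod',plane(d,[(248,180),(228,258)],.09))
print('tray',plane(c,[(218,235),(284,236),(280,276),(208,274)],.008))
print('tray side',plane(d,[(302,188),(347,192),(342,242),(293,239)],.008))
print('stand foot',plane(c,[(218,332),(316,336)],.0))
E
```

```text
rod tip,handle end [[ 0.6341 -0.2576  0.09  ]
 [ 0.6332  0.037   0.09  ]]
side rod [[ 0.634  -0.2433  0.09  ]
 [ 0.6361  0.0207  0.09  ]]
tray [[ 0.3881 -0.3055  0.008 ]
 [ 0.3835 -0.1273  0.008 ]
 [ 0.5116 -0.1261  0.008 ]
 [ 0.5139 -0.3081  0.008 ]]
tray side [[ 0.5052 -0.3191  0.008 ]
 [ 0.3837 -0.3149  0.008 ]
 [ 0.3876 -0.1297  0.008 ]
 [ 0.5089 -0.1282  0.008 ]]
stand foot [[ 0.6669 -0.2563 -0.    ]
 [ 0.6664 -0.029  -0.    ]]
```

View pics/wrist0.png

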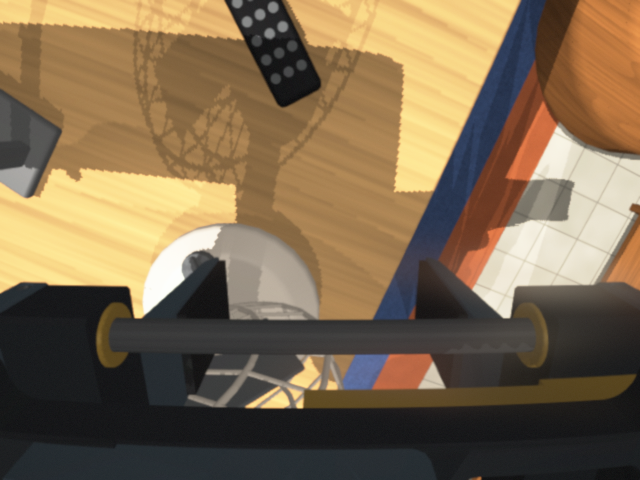

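The wrist picture shows the remote at the top (270,50), and a desk fan (base around (235,290)) close beside the fingers. I'll locate the fan and the obstacles before moving.

Run:
```python
from h import *
np.set_printoptions(precision=3,suppress=True)
c=cam('scene');s=bot.observe();w=cam('wrist',s)
print('fan base scene',plane(c,[(140,165),(109,165),(171,165)],.02)); print('fan base wrist',plane(w,[(232,290)],.02))
o,v=ray(c,[(130,72),(165,105),(78,120)])
b=plane(c,[(140,165)],.02)[0]
for q in v:
    t=((b-o)[:2]@q[:2])/(q[:2]@q[:2]);print('grille at fan axis',o+t*q)
print('green posts',plane(c,[(387,196),(455,196)],.1),'turq',plane(c,[(307,212),(186,297)],.056))
print('coaster',plane(c,[(395,299)],.005),'ashtray',plane(c,[(133,277)],.03))
print('grey post tops',plane(c,[(212,161),(272,172)],.1))
```

```text
fan base scene [[ 0.137 -0.59   0.02 ]
 [ 0.141 -0.686  0.02 ]
 [ 0.133 -0.495  0.02 ]]
fan base wrist [[ 0.148 -0.596  0.02 ]]
grille at fan axis [ 0.107 -0.533  0.316]
grille at fan axis [ 0.085 -0.477  0.202]
grille at fan axis [ 0.196 -0.673  0.229]
green posts [[0.311 0.141 0.1  ]
 [0.303 0.319 0.1  ]] turq [[ 0.337 -0.067  0.056]
 [ 0.61  -0.331  0.056]]
coaster [[0.563 0.158 0.005]] ashtray [[ 0.545 -0.484  0.03 ]]
grey post tops [[ 0.197 -0.341  0.1  ]
 [ 0.234 -0.168  0.1  ]]
```

```bash
python3 -m handwheel '[{"tx":33,"ty":13,"tz":-12},{"tx":33,"ty":13,"tz":-12},{"tx":33,"ty":13,"tz":-12},{"tx":33,"ty":13,"tz":-12},{"tx":33,"ty":13,"tz":-12}]'
python3 -m handwheel '[{"tx":10,"ty":-20,"spin":-8.5},{"tx":10,"ty":-20,"spin":-8.5},{"tx":20,"ty":-20,"spin":-8.5},{"tx":20,"ty":-10,"spin":-8.5},{"tx":20,"ty":-10,"spin":-8.5}]'
python3 -m handwheel '[{"tx":35,"spin":-8.5},{"tx":35,"spin":-8.5},{"tx":35,"spin":-8.5},{"tx":20},{}]'
```

```text
$[0]: bad value
$[0]: bad value
$[0]: bad value
```

```bash
python3 -m handwheel '[{"tx":33,"ty":13,"tz":-12,"spin":0},{"tx":33,"ty":13,"tz":-12,"spin":0},{"tx":33,"ty":13,"tz":-12,"spin":0},{"tx":33,"ty":13,"tz":-12,"spin":0},{"tx":33,"ty":13,"tz":-12,"spin":0}]'
```

```text
clock: 0.65
tool_pos: [0.4382, -0.649, 0.2742]
tcp_rot: [-3.085, -0.593, 0.0]
force: [0.1, -1.0, -0.5]
width: 0.0912
grasp_force: 0.0
```

All four keys are required.

```bash
python3 -m handwheel '[{"tx":10,"ty":-20,"tz":0,"spin":-8.5},{"tx":10,"ty":-20,"tz":0,"spin":-8.5},{"tx":20,"ty":-20,"tz":0,"spin":-8.5},{"tx":20,"ty":-10,"tz":0,"spin":-8.5},{"tx":20,"ty":-10,"tz":0,"spin":-8.5}]'
python3 -m handwheel '[{"tx":35,"ty":0,"tz":0,"spin":-8.5},{"tx":35,"ty":0,"tz":0,"spin":-8.5},{"tx":35,"ty":0,"tz":0,"spin":-8.5},{"tx":35,"ty":0,"tz":0,"spin":0},{"tx":0,"ty":0,"tz":0,"spin":0}]'
```

```text
clock: 1.15
tool_pos: [0.4497, -0.5319, 0.2737]
tcp_rot: [-2.655, -1.679, 0.0]
force: [0.4, 1.1, -0.2]
width: 0.0914
grasp_force: 0.0
clock: 1.65
tool_pos: [0.4805, -0.3951, 0.2737]
tcp_rot: [-2.223, -2.219, -0.0]
force: [0.2, -0.5, 0.2]
width: 0.0912
grasp_force: 0.0
```

Heading is now about 90°, so tx moves +y, ty moves +x and tz moves down. Next, to the viewpoint over the tray.

```bash
python3 -m handwheel '[{"tx":35,"ty":0,"tz":0,"spin":0},{"tx":35,"ty":0,"tz":0,"spin":0},{"tx":30,"ty":-5,"tz":0,"spin":0},{"tx":0,"ty":0,"tz":0,"spin":0},{"tx":0,"ty":0,"tz":0,"spin":0}]'
python3 - <<'E'
from h import *
s=bot.observe();print(s['tool_pos']);cv2.imwrite('pics/w1.png',camera('wrist')[:,:,::-1]);import json
json.dump({k:list(map(float,s[k])) for k in('tool_pos','tcp_rot')},open('w1.json','w'))
E
```

```text
clock: 2.15
tool_pos: [0.4762, -0.2986, 0.2742]
tcp_rot: [2.225, 2.217, -0.0]
force: [-0.3, 0.1, 0.1]
width: 0.0909
grasp_force: 0.0
[ 0.47621723 -0.29864586  0.27417248]
```

View pics/w1.png

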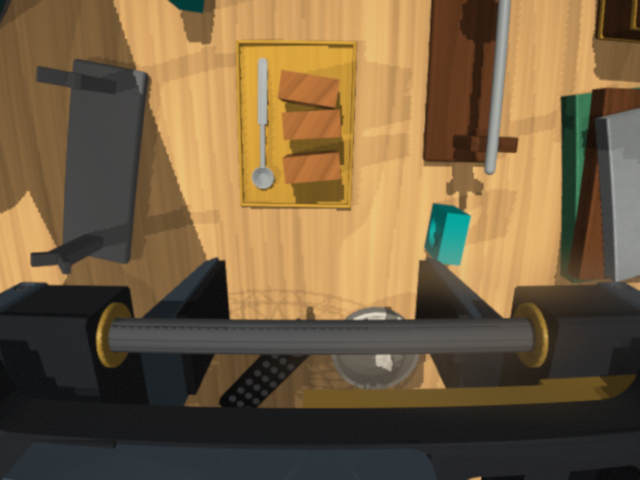

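Wrist view: ring tops at about (309,88), (311,124) and (312,166), spoon at x≈263, tray corners (238,41), (356,41), (351,207), (243,207). The rod runs from (503,0) to its tip at (490,170).

Run:
```python
from h import *
import json
np.set_printoptions(precision=4,suppress=True)
s=json.load(open('w1.json'));w=cam('wrist',s);im=cv2.imread('pics/w1.png')
hsv=cv2.cvtColor(im,cv2.COLOR_BGR2HSV)
for p in((300,85),(310,125),(310,165),(345,125)):print(hsv[p[1],p[0]])
m=((hsv[...,0]<16)&(hsv[...,1]>110)&(hsv[...,2]>100)).astype(np.uint8)
mm=np.zeros_like(m);mm[60:195,272:348]=m[60:195,272:348]
mm=cv2.morphologyEx(mm,cv2.MORPH_OPEN,np.ones((3,3)))
for k in cv2.findContours(mm,0,2)[0]:
    if cv2.contourArea(k)<200:continue
    r=cv2.minAreaRect(k);b=cv2.boxPoints(r);q=plane(w,b,.06);print(r,'world',q.mean(0),'sides',np.linalg.norm(q[1]-q[0]),np.linalg.norm(q[2]-q[1]), 'low-x/hi-x faces');e=q[np.argsort(q[:,0])];a=(e[2]+e[3]-e[0]-e[1])/2;print('yaw',np.arctan2(a[1],a[0]))
print('tray',plane(w,[(238,41),(356,41),(351,207),(243,207)],.008))
print('rod axis pts',plane(w,[(503,10),(497,90),(490.5,160)],.09),'tip',plane(w,[(490,173)],.09))
print('foot',plane(w,[(425,161)],.014))
```

```text
[ 13 172 188]
[ 14 172 188]
[ 14 174 185]
[ 20 184 194]
((311.62689208984375, 167.27664184570312), (27.85759735107422, 56.213924407958984), 85.91438293457031) world [ 0.4667 -0.2604  0.06  ] sides 0.055351194882054505 0.02744539408147099 low-x/hi-x faces
yaw 0.0669695561348175
((311.5158386230469, 123.83258819580078), (28.158571243286133, 57.45870590209961), 87.27368927001953) world [ 0.467  -0.2185  0.06  ] sides 0.055180916264515545 0.026494545049895856 low-x/hi-x faces
yaw 0.04211227494592126
((308.103759765625, 88.97660827636719), (58.890960693359375, 29.070255279541016), 9.090276718139648) world [ 0.4641 -0.1862  0.06  ] sides 0.02653414964137408 0.055445803137142306 low-x/hi-x faces
yaw -0.1575893552533944
tray [[ 0.3887 -0.1314  0.008 ]
 [ 0.5133 -0.1324  0.008 ]
 [ 0.5105 -0.311   0.008 ]
 [ 0.3854 -0.3105  0.008 ]]
rod axis pts [[ 0.6332 -0.1213  0.09  ]
 [ 0.6331 -0.1883  0.09  ]
 [ 0.6329 -0.2503  0.09  ]] tip [[ 0.6337 -0.2623  0.09  ]]
foot [[ 0.5918 -0.2577  0.014 ]]
```

Ring tops measure 55×27 mm and the rod lies along y at x=0.633, both as specified. The rod_grip estimate is (0.633, 0.002, 0.09).

```bash
python3 -m handwheel '[{"tx":40,"ty":20,"tz":0,"spin":0},{"tx":40,"ty":20,"tz":0,"spin":0},{"tx":40,"ty":20,"tz":0,"spin":0},{"tx":40,"ty":20,"tz":0,"spin":0},{"tx":40,"ty":20,"tz":0,"spin":0}]'
python3 -m handwheel '[{"tx":40,"ty":20,"tz":20,"spin":0},{"tx":40,"ty":20,"tz":20,"spin":0},{"tx":20,"ty":17,"tz":20,"spin":0},{"tx":0,"ty":0,"tz":20,"spin":0},{"tx":0,"ty":0,"tz":0,"spin":0}]' 70
python3 - <<'E'
from h import *
import json
s=bot.observe();print(s['tool_pos'],s['tcp_rot']);cv2.imwrite('pics/w2.png',camera('wrist')[:,:,::-1])
json.dump({k:list(map(float,s[k])) for k in('tool_pos','tcp_rot')},open('w2.json','w'))
E
```

```text
clock: 2.7
tool_pos: [0.5781, -0.0983, 0.274]
tcp_rot: [2.227, 2.215, 0.0]
force: [0.4, 0.8, -0.5]
width: 0.0912
grasp_force: 0.0
clock: 3.2
tool_pos: [0.6336, 0.0007, 0.1909]
tcp_rot: [-2.224, -2.215, 0.005]
force: [-0.9, 0.1, 0.2]
width: 0.0704
grasp_force: 0.0
[0.63359372 0.00066714 0.1908971 ] [-2.22365122 -2.21479781  0.0048903 ]
```

View pics/w2.png

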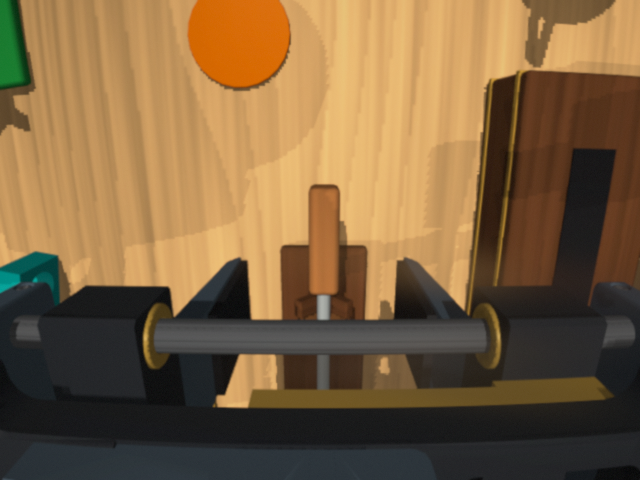

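The handle spans (323,186) to (323,293), centred between the fingers. I'll check its y.

Run:
```python
from h import *
import json
w=cam('wrist',json.load(open('w2.json')))
print(plane(w,[(323.5,186),(323.5,293)],.102),plane(w,[(323.5,293)],.09))
```

```text
[[ 0.6347292   0.03833947  0.102     ]
 [ 0.63455854 -0.04010766  0.102     ]] [[ 0.63456014 -0.04546006  0.09      ]]
```

```bash
python3 -m handwheel '[{"tx":0,"ty":1,"tz":30,"spin":0},{"tx":0,"ty":0,"tz":30,"spin":0},{"tx":0,"ty":0,"tz":30,"spin":0},{"tx":0,"ty":0,"tz":20,"spin":0},{"tx":0,"ty":0,"tz":10,"spin":0}]'
python3 -m handwheel '[{"tx":0,"ty":0,"tz":0,"spin":0},{"tx":0,"ty":0,"tz":0,"spin":0}]'
python3 -m handwheel '[{"tx":0,"ty":0,"tz":0,"spin":0},{"tx":0,"ty":0,"tz":0,"spin":0},{"tx":0,"ty":0,"tz":0,"spin":0},{"tx":0,"ty":0,"tz":0,"spin":0},{"tx":0,"ty":0,"tz":0,"spin":0}]' 0 60
```

```text
clock: 3.75
tool_pos: [0.6353, -0.0002, 0.0734]
tcp_rot: [-2.227, -2.215, 0.001]
force: [0.2, -0.2, -0.0]
width: 0.0699
grasp_force: 0.0
clock: 3.95
tool_pos: [0.6362, 0.0004, 0.0753]
tcp_rot: [2.226, 2.215, 0.002]
force: [-0.0, 0.7, 0.5]
width: 0.0699
grasp_force: 0.0
clock: 4.45
tool_pos: [0.6353, 0.001, 0.0741]
tcp_rot: [2.226, 2.217, 0.0]
force: [0.5, 0.0, -0.0]
width: 0.0331
grasp_force: 0.0
```

```bash
python3 -m handwheel '[{"tx":0,"ty":0,"tz":0,"spin":0},{"tx":0,"ty":0,"tz":0,"spin":0},{"tx":0,"ty":0,"tz":0,"spin":0},{"tx":0,"ty":0,"tz":0,"spin":0},{"tx":0,"ty":0,"tz":0,"spin":0}]'
```

```text
clock: 4.95
tool_pos: [0.6349, 0.0009, 0.0739]
tcp_rot: [-2.226, -2.216, 0.001]
force: [-5.0, 0.1, 5.3]
width: 0.0218
grasp_force: 60.0
```

```bash
python3 -m handwheel '[{"tx":0,"ty":0,"tz":-10,"spin":0},{"tx":0,"ty":0,"tz":-20,"spin":0},{"tx":0,"ty":0,"tz":-30,"spin":0},{"tx":0,"ty":0,"tz":-30,"spin":0},{"tx":0,"ty":0,"tz":-20,"spin":0}]'
python3 -m handwheel '[{"tx":20,"ty":-25,"tz":0,"spin":0},{"tx":20,"ty":-30,"tz":0,"spin":0},{"tx":20,"ty":-30,"tz":0,"spin":0},{"tx":20,"ty":-30,"tz":0,"spin":0},{"tx":20,"ty":-30,"tz":0,"spin":0}]'
python3 -m handwheel '[{"tx":20,"ty":-24,"tz":0,"spin":0},{"tx":0,"ty":0,"tz":0,"spin":0},{"tx":0,"ty":0,"tz":0,"spin":0}]'
python3 - <<'E'
from h import *
print(bot.observe()['tool_pos'])
a=camera('scene');b=camera('side')
cv2.imwrite('pics/s3.png',np.hstack([cv2.resize(a[180:400,180:420],(400,367)),cv2.resize(b[120:340,160:400],(400,367))])[:,:,::-1])
cv2.imwrite('pics/raw_a.png',a[:,:,::-1]);cv2.imwrite('pics/raw_b.png',b[:,:,::-1])
E
```

```text
clock: 5.45
tool_pos: [0.6363, 0.0009, 0.1869]
tcp_rot: [2.224, 2.215, 0.003]
force: [1.1, -0.1, -0.4]
width: 0.0218
grasp_force: 60.0
clock: 5.95
tool_pos: [0.4899, 0.1022, 0.1846]
tcp_rot: [2.226, 2.216, 0.002]
force: [1.0, 0.0, -0.9]
width: 0.0214
grasp_force: 60.0
clock: 6.25
tool_pos: [0.4673, 0.122, 0.1847]
tcp_rot: [2.224, 2.217, 0.002]
force: [0.7, 0.0, -0.1]
width: 0.0218
grasp_force: 60.0
[0.46725272 0.12196412 0.18472747]
```

View pics/s3.png

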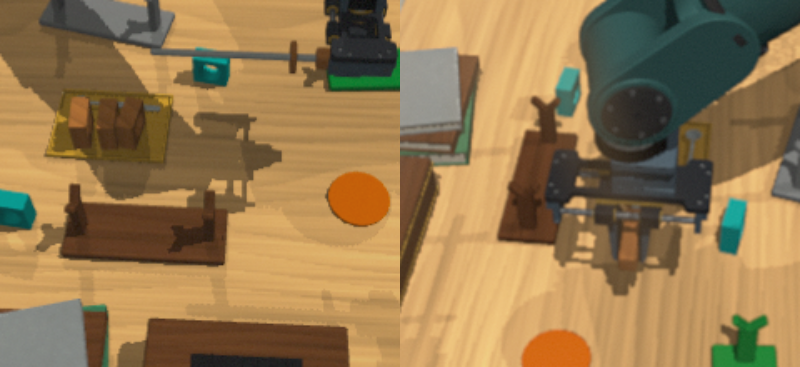

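Scene crop: the rod is held level, tip at full-image (270,211), disc at (355,213). I'll check the tip against the expected (0.467, −0.141, 0.201).

Run:
```python
from h import *
im=cv2.imread('pics/raw_a.png');c=cam('scene')
g=im[195:230,255:390];cv2.imwrite('pics/tipz.png',np.vstack([cv2.resize(g,None,fx=5.5,fy=5.5,interpolation=cv2.INTER_CUBIC)]))
o,v=ray(c,[(270,211),(310,212),(355,213.5),(368,214)])
print(o+v*((.467-o[0])/v[:,0])[:,None])
```

```text
[[ 0.467      -0.14057651  0.20232596]
 [ 0.467      -0.05145173  0.20348983]
 [ 0.467       0.04816029  0.20357838]
 [ 0.467       0.07686835  0.2033892 ]]
```

View pics/tipz.png

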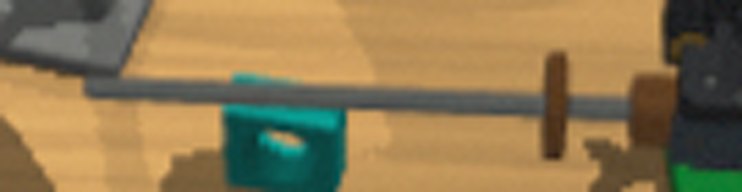

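The tip is where expected and the rod is level. Now lowering to the hole height, just short of ring1.

```bash
python3 -m handwheel '[{"tx":0,"ty":-1,"tz":30,"spin":0},{"tx":0,"ty":0,"tz":35,"spin":0},{"tx":0,"ty":0,"tz":35,"spin":0},{"tx":0,"ty":0,"tz":30,"spin":0},{"tx":0,"ty":0,"tz":20,"spin":0}]'
python3 -m handwheel '[{"tx":0,"ty":0,"tz":15,"spin":0},{"tx":0,"ty":0,"tz":0,"spin":0},{"tx":0,"ty":0,"tz":0,"spin":0}]'
python3 - <<'E'
from h import *
print(bot.observe()['tool_pos'])
a=camera('scene');cv2.imwrite('pics/s4.png',cv2.resize(a[215:295,195:395],(800,320),interpolation=cv2.INTER_CUBIC)[:,:,::-1])
E
```

```text
clock: 6.85
tool_pos: [0.4659, 0.1209, 0.0319]
tcp_rot: [-2.227, -2.215, 0.002]
force: [0.6, 0.4, -0.3]
width: 0.0218
grasp_force: 60.0
clock: 7.15
tool_pos: [0.4664, 0.1213, 0.0191]
tcp_rot: [-2.227, -2.216, 0.0]
force: [-0.1, -0.5, -0.8]
width: 0.022
grasp_force: 60.0
[0.46641725 0.12128302 0.01909219]
```

View pics/s4.png

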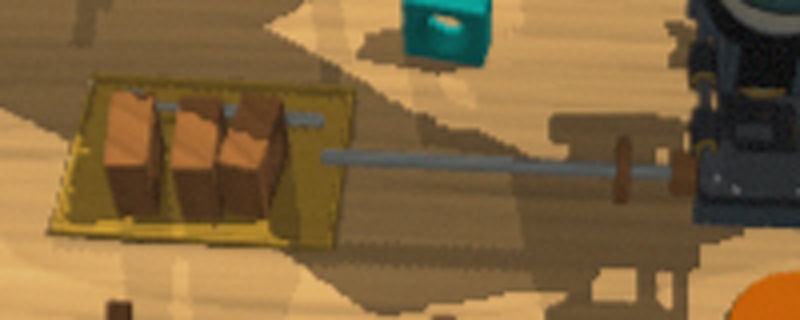

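The tip is at crop (325,157), aligned with the row and just short of ring1. Threading gently.

```bash
python3 -m handwheel '[{"tx":-10,"ty":0,"tz":0,"spin":0},{"tx":-10,"ty":0,"tz":0,"spin":0},{"tx":-10,"ty":0,"tz":0,"spin":0},{"tx":-10,"ty":0,"tz":0,"spin":0},{"tx":-10,"ty":0,"tz":0,"spin":0}]'
python3 -m handwheel '[{"tx":-10,"ty":0,"tz":0,"spin":0},{"tx":-10,"ty":0,"tz":0,"spin":0},{"tx":0,"ty":0,"tz":0,"spin":0}]'
python3 - <<'E'
from h import *
print(bot.observe()['tool_pos'])
a=camera('scene');cv2.imwrite('pics/s5.png',cv2.resize(a[215:295,195:395],(800,320),interpolation=cv2.INTER_CUBIC)[:,:,::-1])
E
```

```text
clock: 7.7
tool_pos: [0.4656, 0.0706, 0.0191]
tcp_rot: [2.226, 2.216, 0.0]
force: [0.1, 0.3, -0.6]
width: 0.0217
grasp_force: 60.0
clock: 8.0
tool_pos: [0.4655, 0.0505, 0.0189]
tcp_rot: [-2.227, -2.216, 0.0]
force: [-0.2, 0.8, -0.8]
width: 0.0216
grasp_force: 60.0
[0.46548333 0.05053892 0.01891581]
```

View pics/s5.png

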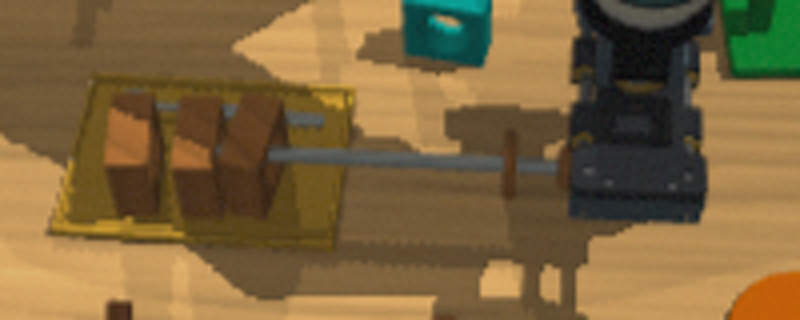

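The rod has entered ring1 and none of the rings has moved. Continuing.

```bash
python3 -m handwheel '[{"tx":-10,"ty":0,"tz":0,"spin":0},{"tx":-10,"ty":0,"tz":0,"spin":0},{"tx":-10,"ty":0,"tz":0,"spin":0},{"tx":-10,"ty":0,"tz":0,"spin":0},{"tx":-10,"ty":0,"tz":0,"spin":0}]'
python3 -m handwheel '[{"tx":-10,"ty":0,"tz":0,"spin":0},{"tx":-10,"ty":0,"tz":0,"spin":0},{"tx":-10,"ty":0,"tz":0,"spin":0},{"tx":-10,"ty":0,"tz":0,"spin":0},{"tx":-10,"ty":0,"tz":0,"spin":0}]'
python3 -m handwheel '[{"tx":-10,"ty":0,"tz":0,"spin":0},{"tx":-10,"ty":0,"tz":0,"spin":0},{"tx":-5,"ty":0,"tz":0,"spin":0},{"tx":0,"ty":0,"tz":0,"spin":0},{"tx":0,"ty":0,"tz":0,"spin":0}]'
python3 - <<'E'
from h import *
print(bot.observe()['tool_pos'])
a=camera('scene');cv2.imwrite('pics/s6.png',cv2.resize(a[215:295,175:375],(800,320),interpolation=cv2.INTER_CUBIC)[:,:,::-1])
E
```

```text
clock: 8.55
tool_pos: [0.4652, 0.0007, 0.0189]
tcp_rot: [-2.226, -2.217, 0.0]
force: [-0.2, -0.3, -0.7]
width: 0.0219
grasp_force: 60.0
clock: 9.05
tool_pos: [0.465, -0.0492, 0.0189]
tcp_rot: [-2.226, -2.217, 0.0]
force: [-0.3, -0.5, -1.1]
width: 0.0216
grasp_force: 60.0
clock: 9.55
tool_pos: [0.4649, -0.0733, 0.0189]
tcp_rot: [-2.226, -2.216, 0.0]
force: [-0.2, 0.6, -1.2]
width: 0.0213
grasp_force: 60.0
[ 0.46493169 -0.0733413   0.0189275 ]
```

View pics/s6.png

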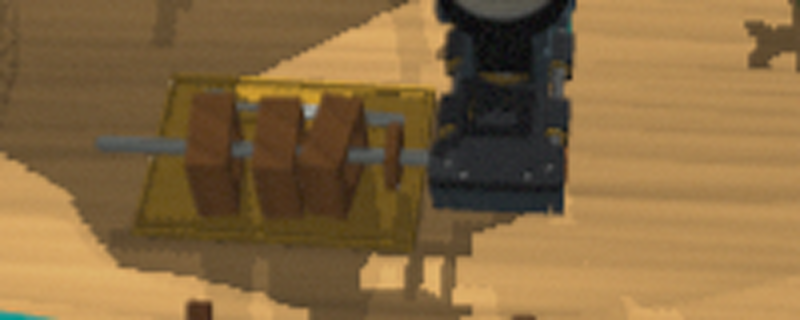

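The rod passes through all three rings; its tip is out on the far side at crop (97,143) and the disc is clear of ring1. Picture views are used up, so I'll check by numbers from here. Lifting gently.

```bash
python3 -m handwheel '[{"tx":0,"ty":0,"tz":-3,"spin":0},{"tx":0,"ty":0,"tz":-3,"spin":0},{"tx":0,"ty":0,"tz":-3,"spin":0},{"tx":0,"ty":0,"tz":-3,"spin":0},{"tx":0,"ty":0,"tz":-4,"spin":0}]'
python3 -m handwheel '[{"tx":0,"ty":0,"tz":-6,"spin":0},{"tx":0,"ty":0,"tz":-9,"spin":0},{"tx":0,"ty":0,"tz":-12,"spin":0},{"tx":0,"ty":0,"tz":-15,"spin":0},{"tx":0,"ty":0,"tz":-15,"spin":0}]'
python3 -m handwheel '[{"tx":0,"ty":0,"tz":-15,"spin":0},{"tx":0,"ty":0,"tz":-15,"spin":0},{"tx":0,"ty":0,"tz":-15,"spin":0},{"tx":0,"ty":0,"tz":-15,"spin":0},{"tx":0,"ty":0,"tz":-15,"spin":0}]'
python3 -m handwheel '[{"tx":0,"ty":0,"tz":-12,"spin":0},{"tx":0,"ty":0,"tz":-9,"spin":0},{"tx":0,"ty":0,"tz":-6,"spin":0},{"tx":0,"ty":0,"tz":0,"spin":0},{"tx":0,"ty":0,"tz":0,"spin":0}]'
cat > look.py <<'E'
from h import *
import sys
# rod/ring state in the hand, scene camera, plane x = TCP x
s=bot.observe();x=s['tool_pos'][0];c=cam('scene');a=camera('scene');cv2.imwrite(f'pics/{sys.argv[1]}.png',a[:,:,::-1])
K,d,Rc,o=c
def proj(P):return cv2.projectPoints(np.array(P,float),cv2.Rodrigues(Rc.T)[0],-Rc.T@o,K,d)[0][:,0]
hsv=cv2.cvtColor(a,cv2.COLOR_RGB2HSV).astype(int)
# predicted axis and samples of colour along it, rod y -120..80, plus 20 mm below
z=s['tool_pos'][2]+.0165;y0=s['tool_pos'][1]-.1455
for dz in(0,-.02,-.035):
    print('dz',dz)
    print(' '.join('%d:%d/%d/%d'%(y,*hsv[int(round(p[1])),int(round(p[0]))]) for y in range(-130,90,10) for p in proj([[x,y0+y/1000,z+dz]])))
E
python3 look.py l1
```

```text
clock: 10.1
tool_pos: [0.4649, -0.0733, 0.0352]
tcp_rot: [-2.226, -2.217, 0.0]
force: [-0.7, -0.3, -1.3]
width: 0.0214
grasp_force: 60.0
clock: 10.6
tool_pos: [0.465, -0.0734, 0.0933]
tcp_rot: [2.226, 2.217, 0.0]
force: [0.0, -1.0, -2.3]
width: 0.0216
grasp_force: 60.0
clock: 11.1
tool_pos: [0.4649, -0.0733, 0.1685]
tcp_rot: [2.226, 2.216, 0.001]
force: [-0.9, -0.3, -1.5]
width: 0.0218
grasp_force: 60.0
clock: 11.6
tool_pos: [0.4647, -0.0733, 0.1936]
tcp_rot: [-2.226, -2.216, 0.0]
force: [0.0, -0.1, -1.8]
width: 0.0218
grasp_force: 60.0
dz 0
-130:18/130/118 -120:18/134/116 -110:60/10/99 -100:48/12/106 -90:50/9/82 -80:50/10/74 -70:30/3/76 -60:21/22/80 -50:12/151/88 -40:14/165/96 -30:16/171/67 -20:45/12/82 -10:14/165/88 0:14/166/92 10:15/180/85 20:14/167/98 30:14/163/91 40:15/175/89 50:53/12/88 60:53/13/80 70:16/182/80 80:60/6/83
dz -0.02
-130:18/134/112 -120:17/130/114 -110:17/127/114 -100:18/127/114 -90:18/131/115 -80:17/130/116 -70:18/129/115 -60:15/160/86 -50:14/159/90 -40:15/158/84 -30:14/170/75 -20:16/149/144 -10:14/170/84 0:14/165/85 10:13/151/64 20:14/153/75 30:15/190/74 40:14/162/71 50:15/173/78 60:17/137/212 70:14/168/76 80:17/138/205
dz -0.035
-130:18/129/121 -120:16/134/120 -110:17/132/120 -100:18/132/120 -90:16/134/122 -80:18/132/120 -70:17/133/123 -60:16/175/70 -50:14/152/74 -40:16/160/70 -30:13/162/63 -20:17/139/156 -10:13/159/72 0:14/163/75 10:15/155/61 20:14/169/77 30:15/171/76 40:14/139/68 50:17/136/188 60:17/133/214 70:17/139/195 80:17/135/204
```

All three rings hang on the rod (rod y ≈ −58 to +47), and it is level. Carrying it over the stand.

```bash
python3 -m handwheel '[{"tx":1,"ty":2,"tz":0,"spin":0},{"tx":2,"ty":5,"tz":0,"spin":0},{"tx":4,"ty":9,"tz":0,"spin":0},{"tx":6,"ty":13,"tz":0,"spin":0},{"tx":7,"ty":16,"tz":0,"spin":0}]'
python3 -m handwheel '[{"tx":8,"ty":17,"tz":0,"spin":0},{"tx":8,"ty":17,"tz":0,"spin":0},{"tx":8,"ty":17,"tz":0,"spin":0},{"tx":7,"ty":17,"tz":0,"spin":0},{"tx":7,"ty":16,"tz":0,"spin":0}]'
python3 -m handwheel '[{"tx":6,"ty":15,"tz":0,"spin":0},{"tx":5,"ty":12,"tz":0,"spin":0},{"tx":4,"ty":8,"tz":0,"spin":0},{"tx":1,"ty":4,"tz":0,"spin":0},{"tx":0,"ty":2,"tz":0,"spin":0}]'
python3 -m handwheel '[{"tx":0,"ty":0,"tz":0,"spin":0},{"tx":0,"ty":0,"tz":0,"spin":0},{"tx":0,"ty":0,"tz":0,"spin":0},{"tx":0,"ty":0,"tz":0,"spin":0},{"tx":0,"ty":0,"tz":0,"spin":0}]'
python3 look.py l2
```

```text
clock: 12.15
tool_pos: [0.5113, -0.053, 0.1939]
tcp_rot: [2.226, 2.217, 0.0]
force: [-0.2, 1.0, -2.3]
width: 0.0215
grasp_force: 60.0
clock: 12.65
tool_pos: [0.5961, -0.0148, 0.1937]
tcp_rot: [2.225, 2.217, 0.0]
force: [-0.3, -1.1, -1.9]
width: 0.0217
grasp_force: 60.0
clock: 13.15
tool_pos: [0.6354, -0.0, 0.1938]
tcp_rot: [-2.226, -2.217, 0.0]
force: [0.3, -0.2, -2.3]
width: 0.0218
grasp_force: 60.0
clock: 13.65
tool_pos: [0.6352, -0.0001, 0.194]
tcp_rot: [2.226, 2.217, 0.0]
force: [-0.3, -0.4, -1.6]
width: 0.0219
grasp_force: 60.0
dz 0
-130:18/131/117 -120:18/132/120 -110:50/8/99 -100:30/3/84 -90:38/12/85 -80:60/11/90 -70:45/6/82 -60:45/6/83 -50:13/155/97 -40:14/170/96 -30:11/84/76 -20:30/3/82 -10:15/168/91 0:14/160/97 10:15/165/99 20:14/158/102 30:14/158/97 40:15/166/95 50:60/12/88 60:45/11/92 70:16/159/93 80:50/8/94
dz -0.02
-130:17/129/127 -120:18/128/120 -110:17/130/120 -100:17/125/104 -90:18/131/103 -80:18/128/102 -70:18/126/101 -60:15/149/120 -50:13/158/97 -40:15/173/90 -30:14/157/78 -20:18/137/179 -10:15/175/102 0:14/164/87 10:13/151/71 20:13/168/100 30:14/161/100 40:13/154/63 50:15/150/63 60:17/133/214 70:15/165/82 80:17/134/209
dz -0.035
-130:17/130/129 -120:17/133/121 -110:16/127/122 -100:17/127/122 -90:18/136/124 -80:17/133/128 -70:17/137/153 -60:15/175/83 -50:14/168/79 -40:14/177/75 -30:15/162/77 -20:16/141/139 -10:12/155/87 0:14/167/87 10:15/154/71 20:14/172/77 30:14/168/79 40:14/135/64 50:17/136/204 60:19/131/226 70:13/162/71 80:18/133/224
```

```bash
python3 -m handwheel '[{"tx":1,"ty":0,"tz":5,"spin":0},{"tx":0,"ty":0,"tz":10,"spin":0},{"tx":0,"ty":0,"tz":15,"spin":0},{"tx":0,"ty":0,"tz":15,"spin":0},{"tx":0,"ty":0,"tz":15,"spin":0}]'
python3 -m handwheel '[{"tx":0,"ty":0,"tz":15,"spin":0},{"tx":0,"ty":0,"tz":12,"spin":0},{"tx":0,"ty":0,"tz":10,"spin":0},{"tx":0,"ty":0,"tz":6,"spin":0},{"tx":0,"ty":0,"tz":3,"spin":0}]'
python3 -m handwheel '[{"tx":0,"ty":0,"tz":3,"spin":0},{"tx":0,"ty":0,"tz":3,"spin":0},{"tx":0,"ty":0,"tz":2,"spin":0},{"tx":0,"ty":0,"tz":2,"spin":0},{"tx":0,"ty":0,"tz":0,"spin":0}]'
```

```text
clock: 14.2
tool_pos: [0.6348, 0.0009, 0.132]
tcp_rot: [-2.225, -2.216, 0.001]
force: [-1.1, -0.3, -2.4]
width: 0.0219
grasp_force: 60.0
clock: 14.7
tool_pos: [0.6352, 0.0009, 0.0874]
tcp_rot: [-2.226, -2.217, 0.0]
force: [-0.0, -0.6, -1.5]
width: 0.0212
grasp_force: 60.0
clock: 15.2
tool_pos: [0.6352, 0.0009, 0.0778]
tcp_rot: [-2.226, -2.217, 0.0]
force: [0.2, -0.0, -1.8]
width: 0.0215
grasp_force: 60.0
```

```bash
python3 -m handwheel '[{"tx":0,"ty":0,"tz":1,"spin":0},{"tx":0,"ty":0,"tz":1,"spin":0},{"tx":0,"ty":0,"tz":1,"spin":0},{"tx":0,"ty":0,"tz":0,"spin":0},{"tx":0,"ty":0,"tz":0,"spin":0}]'
python3 -m handwheel '[{"tx":0,"ty":0,"tz":0.5,"spin":0},{"tx":0,"ty":0,"tz":0.5,"spin":0},{"tx":0,"ty":0,"tz":0,"spin":0},{"tx":0,"ty":0,"tz":0,"spin":0}]'
```

```text
clock: 15.7
tool_pos: [0.6353, 0.0009, 0.0749]
tcp_rot: [-2.226, -2.217, 0.0]
force: [0.1, -0.0, -2.3]
width: 0.0216
grasp_force: 60.0
clock: 16.1
tool_pos: [0.6355, 0.0009, 0.0745]
tcp_rot: [2.226, 2.217, 0.0]
force: [-3.6, 0.8, 7.3]
width: 0.0215
grasp_force: 60.0
```

Contact is felt. I'll soften the grip so the rod settles into both forks, then open.

```bash
python3 -m handwheel '[{"tx":0,"ty":0,"tz":0,"spin":0},{"tx":0,"ty":0,"tz":0,"spin":0},{"tx":0,"ty":0,"tz":0,"spin":0},{"tx":0,"ty":0,"tz":0,"spin":0},{"tx":0,"ty":0,"tz":0,"spin":0}]' 0 5
python3 -m handwheel '[{"tx":0,"ty":0,"tz":0,"spin":0},{"tx":0,"ty":0,"tz":0,"spin":0},{"tx":0,"ty":0,"tz":0,"spin":0},{"tx":0,"ty":0,"tz":0,"spin":0},{"tx":0,"ty":0,"tz":0,"spin":0}]' 60
python3 look.py l3
```

```text
clock: 16.6
tool_pos: [0.6352, 0.001, 0.0739]
tcp_rot: [-2.226, -2.217, 0.0]
force: [-2.3, 1.4, 3.9]
width: 0.0219
grasp_force: 5.0
clock: 17.1
tool_pos: [0.6353, 0.0009, 0.0739]
tcp_rot: [2.226, 2.217, 0.0]
force: [0.7, 0.3, 0.5]
width: 0.0588
grasp_force: 0.0
dz 0
-130:17/127/122 -120:18/130/118 -110:48/15/84 -100:19/48/85 -90:45/7/78 -80:72/16/81 -70:50/9/84 -60:50/9/87 -50:14/167/93 -40:13/153/95 -30:14/161/84 -20:54/15/85 -10:14/165/91 0:14/163/97 10:15/170/90 20:15/166/95 30:15/172/95 40:15/167/99 50:60/9/88 60:42/16/81 70:15/183/89 80:40/9/89
dz -0.02
-130:17/131/127 -120:17/132/129 -110:17/133/127 -100:13/147/52 -90:14/148/38 -80:13/107/43 -70:14/178/56 -60:14/163/83 -50:14/165/93 -40:14/165/93 -30:14/169/77 -20:12/144/53 -10:13/160/97 0:14/154/88 10:13/159/82 20:14/179/101 30:15/172/95 40:13/152/67 50:15/174/63 60:13/145/58 70:14/159/80 80:14/143/57
dz -0.035
-130:19/131/123 -120:17/129/125 -110:17/129/123 -100:16/137/80 -90:13/141/47 -80:13/100/41 -70:17/178/56 -60:14/161/98 -50:14/163/100 -40:14/164/95 -30:14/157/73 -20:14/161/81 -10:14/167/99 0:14/160/99 10:13/156/67 20:16/168/76 30:14/159/82 40:15/171/58 50:12/146/54 60:12/150/56 70:14/170/72 80:10/151/54
```

Rod is on the predicted axis end to end, and the rings sit between the posts. Retracting straight up.

```bash
python3 -m handwheel '[{"tx":0,"ty":0,"tz":-10,"spin":0},{"tx":0,"ty":0,"tz":-25,"spin":0},{"tx":0,"ty":0,"tz":-35,"spin":0},{"tx":0,"ty":0,"tz":-35,"spin":0},{"tx":0,"ty":0,"tz":-30,"spin":0}]'
python3 -m handwheel '[{"tx":0,"ty":0,"tz":-30,"spin":0},{"tx":0,"ty":0,"tz":-20,"spin":0},{"tx":0,"ty":0,"tz":0,"spin":0},{"tx":0,"ty":0,"tz":0,"spin":0},{"tx":0,"ty":0,"tz":0,"spin":0}]'
python3 - <<'E'
from h import *
# rod axis in scene: steel (low saturation) pixels, neighbourhood of the stand; tip and height line at x=.6345
a=camera('scene');c=cam('scene');hsv=cv2.cvtColor(a,cv2.COLOR_RGB2HSV)
for col in (216,222,258,298):
    r=[i for i in range(285,320) if hsv[i,col,1]<60]
    if r:
        o,v=ray(c,[(col,np.mean(r))]);print(col,r[0],r[-1],o+v[0]*((.6345-o[0])/v[0,0]))
h=cv2.cvtColor(cv2.imread('pics/scene0.png'),cv2.COLOR_BGR2HSV)
for col in (216,222,258,298):
    r=[i for i in range(285,320) if h[i,col,1]<60];print('start',col,r[:1],r[-1:])
d=cv2.absdiff(a[:,:,::-1],cv2.imread('pics/scene0.png')).max(2)
for n,(x,y,w) in dict(coaster=(395,299,20),glass=(485,322,18),jar=(502,265,25),ashtray=(133,277,24),remote=(135,237,22),spoonzone=(270,244,6),turq=(186,305,14)).items():print(n,d[y-w:y+w,x-w:x+w].mean())
E
```

```text
clock: 17.65
tool_pos: [0.6355, 0.0009, 0.2116]
tcp_rot: [2.225, 2.216, 0.001]
force: [0.3, -0.4, -0.6]
width: 0.0603
grasp_force: 0.0
clock: 18.15
tool_pos: [0.6346, 0.001, 0.2579]
tcp_rot: [-2.225, -2.216, 0.002]
force: [0.1, -0.2, 0.1]
width: 0.06
grasp_force: 0.0
216 297 300 [ 0.6345     -0.24941572  0.09784218]
222 297 301 [ 0.6345     -0.23637134  0.09673235]
start 216 [297] [300]
start 222 [297] [301]
start 258 [299] [303]
start 298 [] []
coaster 13.01125
glass 7.917438271604938
jar 10.5928
ashtray 13.101128472222221
remote 24.291838842975206
spoonzone 26.23611111111111
turq 34.62372448979592
```

The rod's pixels match its seated start rows at the tip end. The gripper is clear, and it never came near the other objects.

```bash
python3 -c "
from cell import ticket;print(ticket.hand_in())"
```

```text
the job is handed in; nothing more can be done
None
```

The rod is back in both forks of the stand, level as far as the last camera check shows, with all three rings hanging between the posts and the gripper released and clear; I handed the job in at about 18 s.

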